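Clamp a tube rack in its nest with a sliding stop

TASK

The sliding stop of the tube-rack nest is clamped too far back. Unscrew its black clamp knob until the stop is free, slide the stop against the rack so that the rack is pushed home and sits snug, without being squeezed hard, between the two stops, then turn the knob firmly tight again and let go. Leave everything else on the bench where it is.

Things in the scene. Friction and masses are not known exactly. Their poses are not given: they have to be found in the camera images.
- fixture: Rack nest: aluminium plate fixed to the bench, x -100 to 70 mm, y -200 to 130, 10 thick. Origin on the bench; z up, y from the sliding stop towards the fixed stop, x towards the robot's right. Guide lips 8 mm high on the plate, 70 mm apart about x = 20. A rail along y at x = -65 bears the sliding stop. The fixed stop, a plate 78 mm wide and 52 high, stands at the +y end.
- fixed_face (a point): Centre of the fixed stop's face, which looks along the fixture's -y; axes as fixture; 35 mm above the bench.
- stop_face (a point): Centre of the sliding stop's face, which looks along the fixture's +y towards the rack; axes as fixture; 35 mm above the bench. The face is 64 mm wide, 20 to 52 mm above the bench. It has 100 mm of travel along y, 190 to 90 mm from the fixed face (110 mm with the rack home).
- carriage: The whole sliding stop, knob included; axes as the fixture, origin on the bench 20 mm to -x of stop_face. Its block, 50 x 60 mm in x and y, top 60 mm above the bench, is centred at x -65, y -45 mm and bears the clamp knob. Free, it slides along y with about 1.5 N of friction; clamped, it withstands some 20 N.
- knob (a joint): Clamp knob's angle, rad; grows as it is tightened (clockwise seen from above, looking down its axis), -2.5 to 1.9. Starts tight; loosening by 1.45 always frees the stop. The angle at which the screw bites varies unseen, from -0.3 to 0.3. Turning takes 0.18 N m free, then 0.15 more per rad past the bite. Firmly tight: 0.6 or more past the bite; past about 1.2 it springs back a little, harmless.
- knob_grip (a point): Centre of the knob's black wing: 44 mm long (point x), 12 thick (y), 24 tall (z). z is the knob's axis: up, leaning 32 degrees from vertical towards the fixture's -x. At angle 0, x lies in the fixture's x-z plane; it turns about -z as the angle grows. Below the wing: 20 mm of 10 mm stem, then a 26 mm round boss on the block. Gripped across y, it turns and can also pull the stop along.
- clamp_screw: The screw tip under the knob, inside the carriage; moves 2.5 mm per rad along the knob's axis and presses on the rail. Not to be touched. Its origin is the tip's centre.
- rail_bar: The nest's steel rail, 22 x 298 x 20 mm, on which the sliding stop runs and the screw tip presses. Origin at its centre, axes as the fixture.
- rack: The tube rack in the nest: a blue block 66 mm (its x) by 110 mm (its y) by 45 mm tall, with white-capped tubes reaching 57 mm; 0.25 to 0.5 kg, loose. Origin at the centre of its underside, on the nest floor, z up, y along the nest. It lies between the stops with a gap at both ends and may be slightly askew between the guide lips.
- spare_rack: Bystander: square blue tube rack 85 x 85 x 52 mm; origin at the centre of its underside, loose, to be left alone.
- dish: Bystander: glass dish 90 mm wide, 16 mm high; origin at the centre of its underside, loose, to be left alone.
- reagent_a: Bystander: amber bottle 44 mm wide, 75 mm high; origin at the centre of its underside, loose, to be left alone.
- reagent_b: Bystander: amber bottle like reagent_a; origin at the centre of its underside, loose, to be left alone.
- tube_cap: Bystander: white screw cap 28 mm wide, 12 mm high, lying on the fixture's plate behind the sliding stop; origin at the centre of its underside, loose, to be left alone.
- tip_box: Bystander: clear box of pipette tips 85 x 120 x 63 mm; origin at the centre of its underside, loose, to be left alone.
- marker: Bystander: black marker pen 120 mm long, 13 mm thick, lying beside the nest; origin at the centre of its underside, loose, to be left alone.
Not all that is in view belongs to the job. Leave any purple or yellow look-alike of the rack alone.

How it is judged:
On the way, in this order (a step that is already met when the one before it is completed fails the run):
1. the clamp is freed: the screw no longer presses on the rail (contact force between clamp_screw and rail_bar below 2 N), for 0.2 s.
2. the sliding stop holds the rack home against the fixed stop (y of rack in the frame of fixed_face above -0.057 m and y of rack in the frame of stop_face between 0.05 and 0.057 m and angle between the y axis of rack and the y axis of fixture, either way round below 0.035 rad and angle between rack's own z axis and vertical below 0.03 rad and z of rack in the frame of fixture below 0.013 m and x of rack in the frame of fixture between 0.014 and 0.026 m), for 0.2 s.
3. the knob is firmly tight (all of step 2 and contact force between clamp_screw and rail_bar above 36 N), for 0.2 s.
At the end, for the whole second after the job is handed in: The rack stands flat and square in the nest with at most 2 mm between it and either stop, and the clamp screw presses on the rail with more than 36 N (knob firmly tight); everything is at rest (all of step 3 and linear speed of rack below 0.01 m/s and velocity of joint knob below 0.1 rad/s); the robot touches nothing.
It fails at once if the rack is squeezed hard (over 45 N) by the sliding stop (contact force between rack and carriage above 45 N).
It fails at once if a bystander is pushed more than 30 mm (distance of any of spare_rack, dish, reagent_a, reagent_b, tube_cap, tip_box, marker from where it was at the start of the episode above 0.03 m).
It also fails if it takes over 51 s, if anything falls off the work surface, if the arm or the gripper's body presses on something with over 40 N, if the wrist force passes 120 N, or if a joint passes its speed limit or range.

ROBOT

A 6-joint arm with a two-finger parallel gripper is mounted at the origin on the work surface. World frame = base frame: x ahead of the robot, y to its left, z up, the work surface at z = 0. Lengths are in m, angles in rad, forces in N, time in s.
With the tool pointing down it reaches from about 0.425 to 1.125 m from the base axis. Payload 14.9 kg.
Tool frame: the origin (TCP) lies at the very end of the fingers, on their centre line; the grasp point (between the pads) lies 19 mm behind it; x points along the fingers, y is the direction in which the jaws open and shut, and the axes are right-handed (so a half turn about x gives the same grasp; the last joint's range is limited). The gripper opens to 91 mm and grips with 3 to 60 N. Pads are 32 mm wide; open, the fingers measure 118 mm over their backs; the gripper's body (76 mm by 178 mm) begins 60 mm behind the grasp point.
Start: joints at [1.137, 0.379, 1.734, -0, 1.028, -0.033], TCP at [0.273, 0.645, 0.214] pointing down, gripper open.
Joint ranges: [-2.77, 2.77], [-0.74, 2.19], [0, 2.66], [-1.06, 4.2], [0.31, 2.87], [-3.08, 3.08]. Speed limits (rad/s): [1.89, 1.89, 2.39, 3.14, 3.14, 3.14].

INTERFACE

Orientations are given as a unit quaternion [w, x, y, z].
In Python, from plant import r gives the robot as it stands.
- The arm moves only by the tool drive_tool, never from a script. Its argument "targets" is a list of rows, each a list of 7 numbers: the turn, a rotation vector about the tool's x, y, z in degrees, then the shift along the tool's x, y, z in cm, then the finger opening in cm, from 0 to 9.12. In form: [[ax, ay, az, dx, dy, dz, jaw], ...]. A call has 1 to 12 rows; each row shifts and turns the commanded pose from where the row before left it, along the tool's axes as they then stand; what a row does not reach is not made up. A row lasts 1/8 s, in which the tool goes at most 62.5 mm and 10.7 degrees, less where a joint would pass 70% of its speed; a pose out of reach is approached as far as the arm can. A call is refused whole if a number of a shift passes 6.25 or a number of a turn 10.7, either way. A call with a gripper value outside its range is refused whole. The fingers move at their own pace and stop on an object; the grip force is fixed at half the most. Time passes only in rows, so rows that do not move let the fingers close. It gives the time, the measured TCP pose, the force and the opening at its end, in the units of the state.
- r.state(): the state, without advancing time (a new reading comes with each control period).
- r.read_camera(name): name is "scene" or "side" or "wrist"; returns a dict with "pixels" (420x560x3 uint8, red, green, blue), "fx", "fy", "cx", "cy" (pixels), "dist_coeffs" ([k1, k2, p1, p2, k3] as OpenCV has them; the pictures are not rectified), "view" (4x4, takes a point from world to camera coordinates). Camera axes: x right, y down, z forward; pixel columns grow to the right and rows downward; lengths in m; the calibration is good to about 2 mm. A picture is of the moment at which its call begins. There is no depth.
- r.sign_off(): hands the job in, once; it reports no verdict.
Trained networks look in a picture, given as the dict that the camera call returned (one of the last four; its "shot" number tells which), for a name from the list of things; names that differ only in an ending like _2 or _b are one class to them, and where a whole thing is asked for, a point or a joint stands for the part that bears it (a point fixed in the world has none). Each returns a list of dicts, best first, with "conf" (0 to 1); they miss things now and then, are a little off and sometimes report something else, mostly with a low value. They report only what shows in the picture. A call takes as long as a camera call. They do not tell look-alikes from the thing itself.
- r.boxes_of(thing, picture): "bbox" ([left, top, width, height] in pixels, round what is visible of it).
- r.silhouettes(thing, picture): "mask" (420x560 bool, what is visible of it) and "bbox" ([left, top, width, height] in pixels, round what is visible of it).
The state is a dict: "time": time; "joint_positions": joint angles; "qd": joint speeds; "effort": joint torques, N m; "tcp_pos": TCP position; "tcp_rot": TCP orientation; "wrist_force": force on the tool from outside, world axes, zero at the start; "moment": the same for the moment, N m; "opening": finger opening in m.
Only numpy, scipy, OpenCV 4.12 (cv2) and the standard library are available. Lean on these libraries where they do the work, as an engineer would, in place of code of your own. Each camera call takes 0.05 s, during which the arm holds its last target. There are 200 camera calls.

## Working session

There is one attempt and no reset: what is moved stays moved. The work goes in short steps, Python scripts to look and compute and a tool call to move; the robot and the scene stay as the last step left them, time stands still between calls to the robot, and variables do not carry over. Pictures are saved under pics/ and viewed, about 8 in all and at most 12, crops included, and the job is handed in when it is done.

Besides the shell and the picture viewer there is one more tool, called after ">>>" as name([rows], argument=value, ...), one row to a line, values as JSON. drive_tool: Moves the arm, as the interface text tells. Its arguments: {"type":"object","properties":{"targets":{"type":"array"}},"required":["targets"]}

```bash
ls; mkdir -p pics; python3 - <<'E'
from plant import r
import cv2,numpy as np
s=r.state()
print({k:np.round(s[k],3).tolist() for k in s})
for n in("scene","side"):
    p=r.read_camera(n); cv2.imwrite(f"pics/{n}0.png",p["pixels"][:,:,::-1])
    print(n,p["fx"],p["fy"],p["cx"],p["cy"],p["dist_coeffs"],np.round(p["view"],4).tolist())
    for t in("fixture","carriage","rack","knob_grip","rail_bar"):
        print(t,[(np.round(b["bbox"]).tolist(),round(b["conf"],2)) for b in r.boxes_of(t,p)][:3])
E
```

```text
pics
{'time': 0.0, 'joint_positions': [1.137, 0.379, 1.735, 0.0, 1.029, -0.033], 'qd': [-0.0, 0.0, 0.001, -0.001, -0.002, 0.001], 'effort': [-0.0, -76.375, -43.437, 0.065, 0.043, -0.0], 'tcp_pos': [0.273, 0.644, 0.213], 'tcp_rot': [0.693, 0.14, 0.693, -0.141], 'wrist_force': [0.285, -0.034, -0.464], 'moment': [-0.022, -0.013, -0.025], 'opening': 0.091}
scene 489.86283133604906 489.86283133604906 283.7707689682281 212.91536838743076 [-0.17422378  0.          0.          0.          0.        ] [[0.2104, 0.9776, 0.0078, -0.1075], [0.8371, -0.176, -0.518, -0.4466], [-0.5051, 0.1155, -0.8553, 1.5969], [0.0, 0.0, 0.0, 1.0]]
fixture [([224.0, 177.0, 68.0, 121.0], 0.91)]
carriage [([228.0, 184.0, 64.0, 43.0], 0.68)]
rack [([162.0, 290.0, 42.0, 58.0], 0.95), ([228.0, 234.0, 26.0, 43.0], 0.75), ([137.0, 174.0, 43.0, 41.0], 0.71)]
knob_grip [([275.0, 183.0, 15.0, 19.0], 0.46)]
rail_bar [([271.0, 182.0, 10.0, 106.0], 0.55), ([223.0, 179.0, 69.0, 120.0], 0.25)]
side 504.53767150287416 504.53767150287416 276.6969159748502 213.88578709021357 [-0.17300632  0.          0.          0.          0.        ] [[-0.8026, -0.5965, -0.0072, 0.4827], [-0.3614, 0.4957, -0.7897, 0.291], [0.4747, -0.6312, -0.6134, 0.8358], [0.0, 0.0, 0.0, 1.0]]
fixture []
carriage []
rack []
knob_grip []
rail_bar []
```

```bash
python3 - <<'E'
import cv2,numpy as np
a=cv2.imread("pics/scene0.png");b=cv2.imread("pics/side0.png")
c=cv2.resize(a[150:360,120:330],(600,600),interpolation=cv2.INTER_CUBIC)
cv2.imwrite("pics/m0.png",c)
cv2.imwrite("pics/m1.png",np.hstack([cv2.resize(a,(400,300)),cv2.resize(b,(400,300))]))
E
```

```text
(no output)
```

View pics/m0.png

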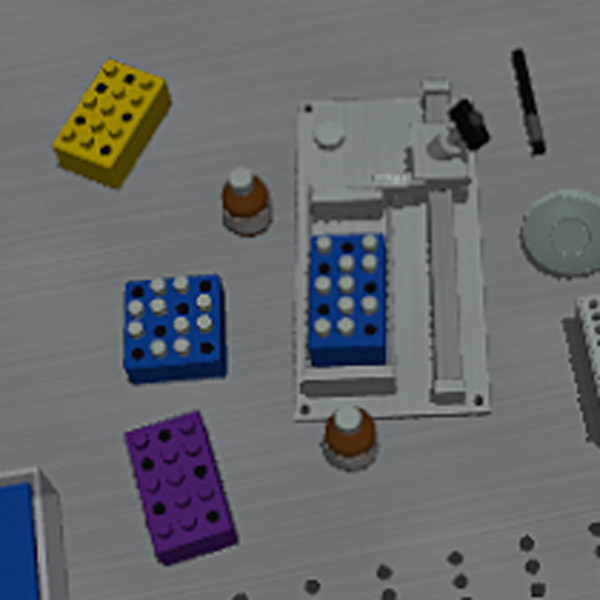

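View pics/m1.png

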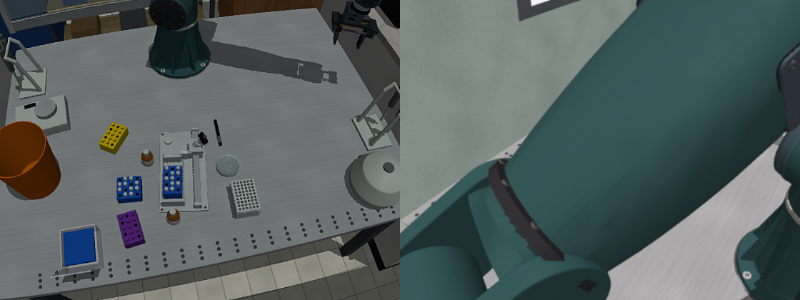

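The scene view is from opposite the robot. The nest plate's corners are at crop (297,100), (295,418) and (490,412). The sliding stop is at the robot end, with the knob leaning right at crop (468,125), image ≈(284,194). The side view is blocked by the arm. I'll do a rough pose from the plate corners first.

```bash
cat > h.py <<'E'
import numpy as np, cv2
from scipy.spatial.transform import Rotation as R
from scipy.optimize import least_squares
def proj(p,X):
    V=np.array(p["view"]);K=np.array([[p["fx"],0,p["cx"]],[0,p["fy"],p["cy"]],[0,0,1]])
    return cv2.projectPoints(np.asarray(X,float).reshape(-1,3),cv2.Rodrigues(V[:3,:3])[0],V[:3,3],K,np.array(p["dist_coeffs"],float))[0].reshape(-1,2)
def ray(p,uv):
    V=np.array(p["view"]);K=np.array([[p["fx"],0,p["cx"]],[0,p["fy"],p["cy"]],[0,0,1]])
    n=cv2.undistortPoints(np.asarray(uv,float).reshape(-1,1,2),K,np.array(p["dist_coeffs"],float)).reshape(-1,2)
    d=np.c_[n,np.ones(len(n))]@V[:3,:3]; return -V[:3,:3].T@V[:3,3],d
def onz(p,uv,z):
    o,d=ray(p,uv); return o+d*((z-o[2])/d[:,2])[:,None]
def fix2w(q,X):  # q = x,y,yaw
    c,s=np.cos(q[2]),np.sin(q[2]); X=np.asarray(X,float)
    return np.c_[q[0]+c*X[:,0]-s*X[:,1],q[1]+s*X[:,0]+c*X[:,1],X[:,2]]
def tool(s): return np.array(s["tcp_pos"]),R.from_quat(np.array(s["tcp_rot"]),scalar_first=True)
E
python3 - <<'E'
from h import *
from plant import r
p=r.read_camera("scene")
C=np.array([[297,100],[295,418],[490,412]])/2.857+[120,150]
X=np.array([[70,-200,10],[70,130,10],[-100,130,10]])/1000
f=least_squares(lambda q:(proj(p,fix2w(q,X))-C).ravel(),[.7,.1,-1.5])
print(f.x,f.fun)
q=f.x
kn=np.array([[275+7.5,183+9.5]])
print("knob z .1",onz(p,kn,.1), onz(p,kn,.1)[:,:2]-q[:2])
pp,T=tool(r.state()); print(T.as_matrix().round(3))
p=r.read_camera("wrist");V=np.array(p["view"]);print("cam in tool",T.inv().apply(-V[:3,:3].T@V[:3,3]-pp),T.inv().apply(V[:3,:3]).round(2), p["fx"])
E
```

```text
[ 0.62473548 -0.1128171  -1.73338051] [ 0.23447686  0.22718925 -0.63196682  0.23278382  0.42257037 -0.43891866]
knob z .1 [[ 0.53171631 -0.00856088  0.1       ]] [[-0.09301917  0.10425622]]
[[-0.     0.39   0.921]
 [-0.     0.921 -0.39 ]
 [-1.    -0.     0.   ]]
cam in tool [-0.17129284 -0.00111465 -0.0749843 ] [[ 0.    1.    0.  ]
 [-0.27 -0.    0.96]
 [ 0.96 -0.    0.27]] 355.46797479200154
```

>>> drive_tool([
  [6.3, 0, 0, -0.7, -0.9, 6, 9.12],
  [6.3, 0, 0, -0.7, -0.9, 6, 9.12],
  [6.3, 0, 0, -0.7, -0.9, 6, 9.12],
  [6.3, 0, 0, -0.7, -0.9, 6, 9.12],
  [6.3, 0, 0, -0.7, -0.9, 6, 9.12],
  [6.3, 0, 0, -0.7, -0.9, 6, 9.12],
  [6.3, 0, 0, -0.7, -0.9, 6, 9.12],
  [6.3, 0, 0, -0.7, -0.9, 6, 9.12],
  [6.3, 0, 0, -0.7, -0.9, 6, 9.12],
  [6.3, 0, 0, -0.7, -0.9, 6, 9.12],
  [6.3, 0, 0, -0.7, -0.9, 6, 9.12],
  [6.3, 0, 0, -0.7, -0.9, 6, 9.12],
])

```text
time: 2.2
tcp_pos: [0.5466, 0.0237, 0.2984]
tcp_rot: [0.46, 0.537, 0.46, -0.537]
wrist_force: [0.1, -0.0, 0.0]
opening: 0.0913
```

```bash
python3 - <<'E'
from h import *
from plant import r
s=r.state();print(s["time"],np.round(s["tcp_pos"],3),np.round(s["joint_positions"],2)); print(tool(s)[1].as_matrix().round(2))
q=[.6247,-.1128,-1.7334]
for n in("wrist","side"):
    p=r.read_camera(n); cv2.imwrite(f"pics/{n}1.png",p["pixels"][:,:,::-1])
    print(n,proj(p,fix2w(q,np.array([[70,-200,10],[70,130,10],[-100,130,10],[-100,-200,10]])/1e3)).round())
    for t in("fixture","carriage","rack","knob_grip"):
        print(t,[(np.round(b["bbox"]).tolist(),round(b["conf"],2)) for b in r.boxes_of(t,p)][:2])
a=cv2.imread("pics/wrist1.png");b=cv2.imread("pics/side1.png")
cv2.imwrite("pics/m2.png",np.hstack([cv2.resize(a,(400,300)),cv2.resize(b,(400,300))]))
E
```

```text
2.2 [0.547 0.024 0.298] [ 0.    0.04  1.98 -0.    1.12  0.15]
[[ 0.    0.99 -0.15]
 [-0.   -0.15 -0.99]
 [-1.    0.   -0.  ]]
wrist [[206. 296.]
 [431. 297.]
 [448. 184.]
 [200. 181.]]
fixture [([197.0, 182.0, 256.0, 104.0], 0.83), ([158.0, 131.0, 89.0, 20.0], 0.17)]
carriage [([248.0, 194.0, 54.0, 93.0], 0.57)]
rack [([326.0, 244.0, 37.0, 42.0], 0.71)]
knob_grip [([249.0, 193.0, 41.0, 30.0], 0.62), ([226.0, 266.0, 19.0, 14.0], 0.25)]
side [[383. 240.]
 [280. 181.]
 [230. 209.]
 [333. 278.]]
fixture [([232.0, 173.0, 149.0, 109.0], 0.83), ([268.0, 177.0, 53.0, 38.0], 0.34)]
carriage [([293.0, 205.0, 40.0, 51.0], 0.73), ([164.0, 206.0, 62.0, 52.0], 0.58)]
rack [([393.0, 176.0, 49.0, 44.0], 0.81), ([266.0, 138.0, 44.0, 33.0], 0.73)]
knob_grip [([296.0, 217.0, 24.0, 10.0], 0.61)]
```

View pics/m2.png

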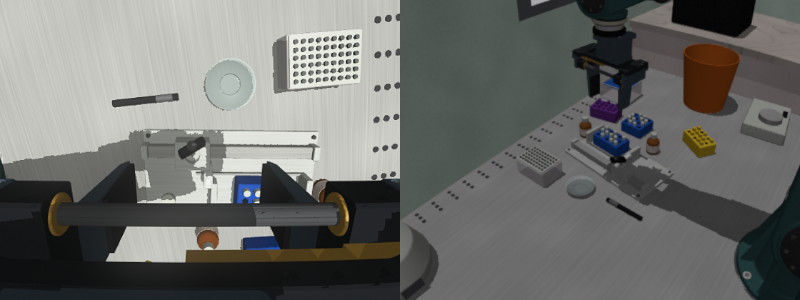

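The wrist view shows the knob at image ≈(269,208), its wing running up-right about 56° from vertical, so the angle is ≈1 rad. The side view shows the nest clear of the arm. Next I'll triangulate the knob.

```bash
cat >> h.py <<'E'
def tri(obs):
    A=np.zeros((3,3));b=np.zeros(3)
    for p,uv in obs:
        o,d=ray(p,[uv]);d=d[0]/np.linalg.norm(d[0]);M=np.eye(3)-np.outer(d,d);A+=M;b+=M@o
    X=np.linalg.solve(A,b);return X,[(proj(p,X)[0]-uv).round(1).tolist() for p,uv in obs]
def goal(q,X,a,back): # TCP pose for grasp at knob point X, knob angle a, standoff back of grasp
    t=np.radians(32);xf=np.array([np.cos(q[2]),np.sin(q[2]),0]);yf=np.array([-xf[1],xf[0],0])
    x=np.array([0,0,-np.cos(t)])+np.sin(t)*xf;M=np.c_[x,yf,np.cross(x,yf)]
    return X+x*(.019-back),R.from_matrix(M)*R.from_rotvec([a,0,0])
def delta(s,P,Rg):
    pp,T=tool(s);return "turn deg",np.degrees((T.inv()*Rg).as_rotvec()).round(1),"shift cm(old axes)",(T.inv().apply(P-pp)*100).round(2),"(new axes)",(Rg.inv().apply(P-pp)*100).round(2)
E
python3 - <<'E'
from h import *
from plant import r
ps={n:r.read_camera(n) for n in("wrist","side","scene")}
obs=[]
for n,p in ps.items():
    b=r.boxes_of("knob_grip",p)[0]["bbox"];c=np.array([b[0]+b[2]/2,b[1]+b[3]/2]);print(n,b);obs.append((p,c))
X,e=tri(obs);print(X,e)
q=[.6247,-.1128,-1.7334]
c,s=np.cos(q[2]),np.sin(q[2]);d=X[:2]-q[:2];print("in fixture",c*d[0]+s*d[1],-s*d[0]+c*d[1])
print(*delta(r.state(),*goal(q,X,0,.12)))
E
```

```text
wrist [249.3, 194.2, 39.8, 29.8]Traceback (most recent call last):
  File "<stdin>", line 6, in <module>
IndexError: list index out of range
```

```bash
python3 - <<'E'
from h import *
from plant import r
obs=[]
for n in("wrist","side","scene"):
    p=r.read_camera(n)
    b=r.boxes_of("knob_grip",p);print(n,b[:1])
    if b:b=b[0]["bbox"];obs.append((p,np.array([b[0]+b[2]/2,b[1]+b[3]/2])))
    elif n=="side":obs.append((p,np.array([308,222.])))
X,e=tri(obs);print(X,e)
q=[.6247,-.1128,-1.7334]
c,s=np.cos(q[2]),np.sin(q[2]);d=X[:2]-q[:2];print("in fixture",c*d[0]+s*d[1],-s*d[0]+c*d[1])
print(*delta(r.state(),*goal(q,X,0,.12)))
E
```

```text
wrist [{'bbox': [248.2, 192.0, 42.2, 32.9], 'conf': 0.58}]
side [{'bbox': [294.1, 217.5, 24.6, 12.0], 'conf': 0.49}]
scene [{'bbox': [278.5, 183.0, 8.5, 18.4], 'conf': 0.45}]
[ 0.53124729 -0.00687175  0.09702595] [[-2.4, 1.2], [-0.6, -0.4], [0.4, 0.7]]
in fixture -0.0894020825426247 -0.10936850604137902
turn deg [  0.7 -32.   -0.2] shift cm(old axes) [11.52 -0.98 -1.91] (new axes) [ 8.77 -1.01 -7.71]
```

>>> drive_tool([
  [0.2, -8, 0, 2.65, -0.25, -1.25, 9.12],
  [0.2, -8, 0, 2.65, -0.25, -1.25, 9.12],
  [0.2, -8, 0, 2.65, -0.25, -1.25, 9.12],
  [0.2, -8, 0, 2.65, -0.25, -1.25, 9.12],
  [0, 0, 0, 0, 0, 0, 9.12],
  [0, 0, 0, 0, 0, 0, 9.12],
])

```text
time: 4.0
tcp_pos: [0.5416, 0.0534, 0.1862]
tcp_rot: [-0.566, -0.372, -0.313, 0.665]
wrist_force: [1.2, -0.3, -0.2]
opening: 0.0915
```

```bash
python3 - <<'E'
from h import *
from plant import r
s=r.state();print(np.round(s["joint_positions"],2),np.round(s["qd"],3))
q=[.6247,-.1128,-1.7334];X=np.array([.5312,-.0069,.097])
print(*delta(s,*goal(q,X,0,.12)))
p=r.read_camera("wrist");im=p["pixels"][:,:,::-1].copy();cv2.imwrite("pics/wrist2raw.png",im)
print("knob pred",proj(p,X), "corners",proj(p,fix2w(q,np.array([[-100,-200,10],[-100,130,10]])/1e3)).round())
m=r.silhouettes("knob_grip",p)
for k in m[:2]:
    M=k["mask"].astype(np.uint8);c=cv2.findContours(M,0,2)[0];c=max(c,key=cv2.contourArea)
    print(k["conf"],k["bbox"],cv2.minAreaRect(c)); cv2.drawContours(im,[c],-1,(0,0,255),1)
print([ (k["conf"],k["bbox"]) for k in r.boxes_of("carriage",p)[:1]])
cv2.imwrite("pics/w2.png",im)
E
```

```text
[ 0.29  0.31  1.98 -0.54  1.17  0.75] [-0.012 -0.024 -0.006 -0.006  0.003  0.008]
turn deg [-0.1 -0.2 -0.2] shift cm(old axes) [ 0.7  -0.05  0.47] (new axes) [ 0.71 -0.05  0.47]
knob pred [[275.23386555 207.02088812]] corners [[181. 133.]
 [517. 134.]]
0.92 [252.1, 187.7, 53.4, 42.4] ((276.6442565917969, 208.98379516601562), (25.04077911376953, 57.368343353271484), 49.89909744262695)
[(0.77, [245.7, 147.7, 71.4, 111.7])]
```

View pics/w2.png

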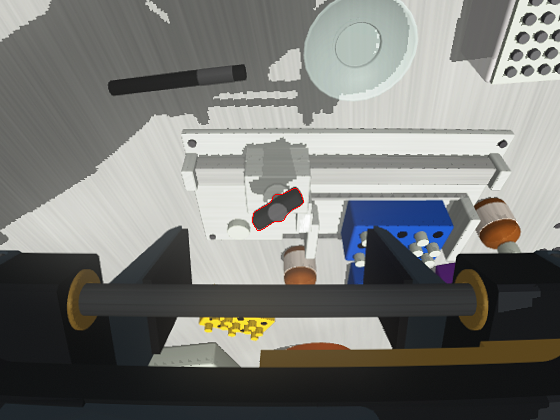

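The wrist view is clear: the wing is at (277,209), tilted about 55° clockwise from vertical. The predicted plate corners match within 3–4 px. I'll refine with a box-model fit to the silhouette.

```bash
cat > wing.py <<'E'
from h import *
from scipy.optimize import minimize
B=np.array([[x,y,z] for x in(-.022,.022) for y in(-.006,.006) for z in(-.012,.012)])
def wingmask(p,q,X,a):
    _,G=goal(q,X,a,0);M=G.as_matrix();W=np.c_[M[:,2],M[:,1],-M[:,0]] # wing x ~ tool z, y ~ tool y, z=-tool x
    u=proj(p,X+B@W.T);S=8
    m=np.zeros((420,560),np.uint8);h=cv2.convexHull(np.round(u*S).astype(np.int32));cv2.fillConvexPoly(m,h,1,cv2.LINE_8,3);return m
def fitwing(obs,q,X0,a0):
    def c(v):
        return sum(1-2*(w&k).sum()/(w.sum()+k.sum()) for w,k in((wingmask(p,q,X0+v[:3]/100,a0+v[3]),m) for p,m in obs))
    s=np.vstack([np.zeros(4),np.diag([.5,.5,.5,.15])])
    f=minimize(c,np.zeros(4),method="Nelder-Mead",options=dict(initial_simplex=s,maxiter=300,xatol=1e-3,fatol=1e-4))
    return X0+f.x[:3]/100,a0+f.x[3],f.fun
E
python3 - <<'E'
from wing import *
from plant import r
q=[.6247,-.1128,-1.7334];X=np.array([.5312,-.0069,.097])
obs=[]
for n in("wrist","side","scene"):
    p=r.read_camera(n);m=r.silhouettes("knob_grip",p)
    if m:print(n,m[0]["conf"],m[0]["bbox"]);obs.append((p,m[0]["mask"].astype(np.uint8)))
for o in(obs,obs[:1],obs[:2]):
    Y,a,f=fitwing(o,q,X,.96);print(Y.round(4),a,f)
    print(*delta(r.state(),*goal(q,Y,a,0)))
E
```

```text
wrist 0.64 [251.1, 185.5, 51.9, 40.7]
side 0.52 [292.3, 212.7, 25.8, 17.2]
scene 0.73 [198.0, 208.7, 16.8, 22.7]
[ 0.534  -0.0075  0.0967] 0.9987957188196196 1.218102431194401
turn deg [57.1 -0.1 -0.2] shift cm(old axes) [12.68  0.24  0.47] (new axes) [12.68  0.54  0.02]
[ 0.5343 -0.0075  0.097 ] 0.9418290753792877 0.10259797446059005
turn deg [53.8 -0.1 -0.2] shift cm(old axes) [12.65  0.27  0.48] (new axes) [12.65  0.57  0.03]
[ 0.534  -0.0075  0.0967] 0.9987957188196196 0.2181024311944011
turn deg [57.1 -0.1 -0.2] shift cm(old axes) [12.68  0.24  0.47] (new axes) [12.68  0.54  0.02]
```

>>> drive_tool([
  [0, 0, 0, 1.5, 0.25, 0.47, 7],
  [9.2, 0, 0, 1.3, 0, 0, 7],
  [9.2, 0, 0, 1.3, 0, 0, 7],
  [9.2, 0, 0, 1.3, 0, 0, 7],
  [9.2, 0, 0, 1.3, 0, 0, 7],
  [9.2, 0, 0, 1.3, 0, 0, 7],
  [9.2, 0, 0, 1.3, 0, 0, 7],
  [0, 0, 0, 0, 0, 0, 7],
  [0, 0, 0, 0, 0, 0, 7],
])

```text
time: 5.58
tcp_pos: [0.5352, 0.0002, 0.1089]
tcp_rot: [-0.332, -0.59, 0.03, 0.735]
wrist_force: [-0.5, 0.7, -0.4]
opening: 0.0701
```

```bash
python3 - <<'E'
from wing import *
from plant import r
q=[.6247,-.1128,-1.7334];X=np.array([.5342,-.0075,.097])
s=r.state();print(np.round(s["joint_positions"],2))
p=r.read_camera("wrist");im=p["pixels"][:,:,::-1].copy();m=r.silhouettes("knob_grip",p)
for a in(.96,):print(*delta(s,*goal(q,X,a,0)))
if m:
    print(m[0]["conf"],m[0]["bbox"]);Y,a,f=fitwing([(p,m[0]["mask"].astype(np.uint8))],q,X,.96);print(Y,a,f);print(*delta(s,*goal(q,Y,a,0)))
w=wingmask(p,q,X,.96);cv2.drawContours(im,cv2.findContours(w,0,2)[0],-1,(0,255,0),1)
cv2.imwrite("pics/w3.png",im)
E
```

```text
[ 0.21  0.4   2.04 -0.62  1.02  1.75]
turn deg [-0.1 -0.1 -0.1] shift cm(old axes) [3.32 0.03 0.01] (new axes) [ 3.32  0.04 -0.  ]
0.71 [256.7, 207.6, 34.9, 75.9]
[ 0.53527262 -0.00646032  0.09531964] 0.9965606217920923 0.1245551601423488
turn deg [ 2.  -0.1 -0.1] shift cm(old axes) [ 3.4  -0.07 -0.18] (new axes) [ 3.4  -0.07 -0.18]
```

View pics/w3.png

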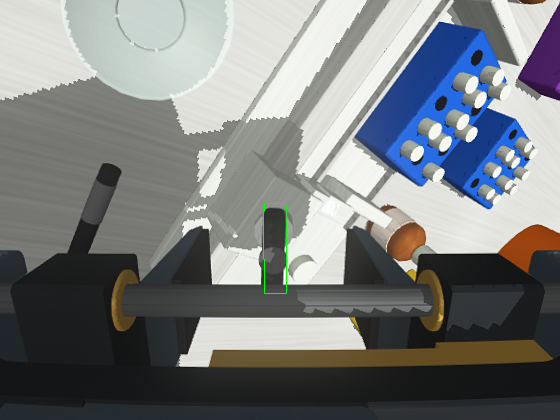

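The wing is centred between the jaws and parallel to them, and the predicted outline matches it. Next: descend and grip.

>>> drive_tool([
  [0, 0, 0, 1.7, 0, -0.05, 5],
  [0, 0, 0, 1.65, 0, 0, 4],
  [0, 0, 0, 0, 0, 0, 2],
  [0, 0, 0, 0, 0, 0, 0],
  [0, 0, 0, 0, 0, 0, 0],
  [0, 0, 0, 0, 0, 0, 0],
  [0, 0, 0, 0, 0, 0, 0],
])

```text
time: 6.55
tcp_pos: [0.5321, -0.0154, 0.0798]
tcp_rot: [-0.329, -0.591, 0.031, 0.735]
wrist_force: [-6.8, 19.0, -1.2]
opening: 0.0119
```

>>> drive_tool([
  [0, 0, 0, 0, -0.1, 0, 0],
  [0, 0, 0, 0, 0, 0, 0],
])

```text
time: 6.8
tcp_pos: [0.532, -0.0152, 0.0797]
tcp_rot: [-0.33, -0.591, 0.031, 0.735]
wrist_force: [-4.5, 10.5, 0.6]
opening: 0.0119
```

>>> drive_tool([
  [0, 0, 0, 0, -0.1, 0, 0],
  [-8, 0, 0, 0, 0, 0, 0],
  [-10, 0, 0, 0, 0, 0, 0],
  [-10, 0, 0, 0, 0, 0, 0],
  [-10, 0, 0, 0, 0, 0, 0],
  [0, 0, 0, 0, 0, 0, 0],
])

```text
time: 7.55
tcp_pos: [0.5314, -0.0147, 0.0793]
tcp_rot: [-0.505, -0.451, -0.211, 0.705]
wrist_force: [-5.6, 10.2, 1.9]
opening: 0.0122
```

>>> drive_tool([
  [-10, 0, 0, 0, 0, 0, 0],
  [-10, 0, 0, 0, 0, 0, 0],
  [-10, 0, 0, 0, 0, 0, 0],
  [-10, 0, 0, 0, 0, 0, 0],
  [-10, 0, 0, 0, 0, 0, 0],
  [0, 0, 0, 0, 0, 0, 0],
  [0, 0, 0, 0, 0, 0, 0],
])

```text
time: 8.43
tcp_pos: [0.532, -0.0148, 0.0794]
tcp_rot: [0.649, 0.196, 0.488, -0.55]
wrist_force: [-0.1, 6.1, -2.4]
opening: 0.0118
```

```bash
python3 - <<'E'
from h import *
from plant import r
q=[.6247,-.1128,-1.7334];X=np.array([.5342,-.0075,.097])
s=r.state();print(np.round(s["joint_positions"],2),s["moment"])
pp,T=tool(s);_,G=goal(q,X,0,0);print("a",(G.inv()*T).as_rotvec())
xf=G.apply([0,1,0]);print("Force along yf",np.dot(xf,s["wrist_force"]),"tool",T.inv().apply(s["wrist_force"]))
p=r.read_camera("wrist");p2=r.read_camera("side");cv2.imwrite("pics/w4.png",np.hstack([cv2.resize(p["pixels"][60:340,100:500],(400,280)),cv2.resize(p2["pixels"][130:310,180:440],(400,280))])[:,:,::-1])
E
```

```text
[ 0.18  0.45  2.05 -0.65  0.96  0.24] [ 1.54521287  0.19631741 -0.05120668]
a [-5.70468352e-01  2.22093925e-04  3.83845191e-03]
Force along yf -1.1302542525149377 tool [-1.17722369  2.49462925 -5.97311208]
```

View pics/w4.png

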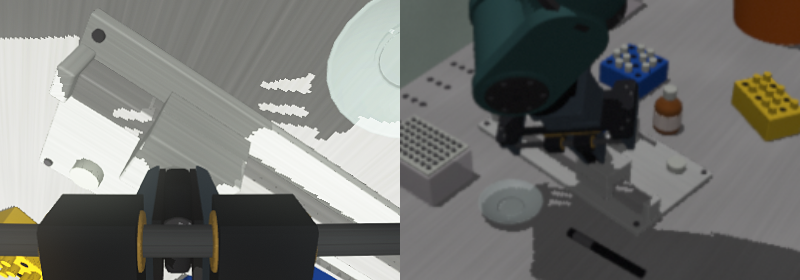

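The wing is held (12 mm opening) and turned loose by about 1.53 rad to angle -0.57. Fixture +y in tool axes is (0, 0.842, 0.540). I'll slide gently and watch the force.

>>> drive_tool([
  [0, 0, 0, 0, 0.42, 0.27, 0],
  [0, 0, 0, 0, 0.42, 0.27, 0],
  [0, 0, 0, 0, 0, 0, 0],
])

```text
time: 8.9
tcp_pos: [0.5423, -0.0165, 0.0794]
tcp_rot: [0.649, 0.196, 0.488, -0.55]
wrist_force: [1.9, 5.0, -4.1]
opening: 0.0119
```

>>> drive_tool([
  [0, 0, 0, 0, 0.25, 0.16, 0],
  [0, 0, 0, 0, 0.25, 0.16, 0],
  [0, 0, 0, 0, 0.25, 0.16, 0],
  [0, 0, 0, 0, 0, 0, 0],
])

```text
time: 9.4
tcp_pos: [0.5509, -0.0179, 0.0794]
tcp_rot: [0.649, 0.196, 0.488, -0.55]
wrist_force: [1.7, 6.1, -4.7]
opening: 0.012
```

```bash
cat > st.py <<'E'
from h import *
from plant import r
q=[.6247,-.1128,-1.7334]
s=r.state();yf=np.array([-np.sin(q[2]),np.cos(q[2]),0]);pp,T=tool(s)
_,G=goal(q,np.zeros(3),0,0)
print(s["time"],"yf travel mm",1e3*np.dot(yf,pp-[.532,-.0148,.0794]),"F yf",np.dot(yf,s["wrist_force"]).round(2),"a",(G.inv()*T).as_rotvec().round(3),"yf in tool",T.inv().apply(yf).round(3),"F tool",T.inv().apply(s["wrist_force"]).round(1))
E
python3 st.py; python3 - <<'E'
from plant import r
import cv2
p=r.read_camera("scene");cv2.imwrite("pics/s5.png",cv2.resize(p["pixels"][160:310,190:340],(600,600),interpolation=cv2.INTER_CUBIC)[:,:,::-1])
E
```

```text
9.4 yf travel mm 19.13538482352136 F yf 0.66 a [-0.57   0.     0.004] yf in tool [0.004 0.842 0.54 ] F tool [ 0.6  4.7 -6.2]
```

View pics/s5.png

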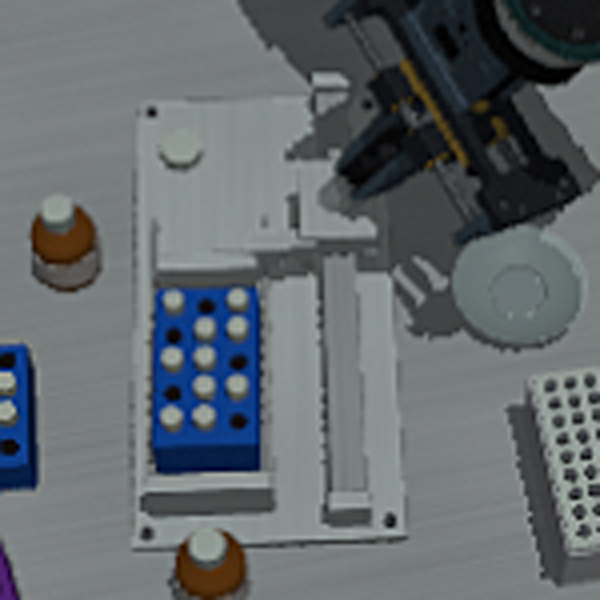

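The scene view shows the stop's face now just behind the rack (crop row 275 vs 287). There's still a small gap at the fixed stop, and the dish is clear below the gripper. Continuing.

>>> drive_tool([
  [0, 0, 0, 0, 0.25, 0.16, 0],
  [0, 0, 0, 0, 0.25, 0.16, 0],
  [0, 0, 0, 0, 0, 0, 0],
])

```text
time: 9.82
tcp_pos: [0.5567, -0.0189, 0.0794]
tcp_rot: [0.649, 0.196, 0.488, -0.55]
wrist_force: [1.6, 5.0, -4.3]
opening: 0.012
```

```bash
python3 st.py
```

```text
9.825 yf travel mm 25.04965151672747 F yf 0.81 a [-0.57   0.     0.004] yf in tool [0.004 0.842 0.54 ] F tool [ 0.9  4.3 -5.2]
```

>>> drive_tool([
  [0, 0, 0, 0, 0.21, 0.135, 0],
  [0, 0, 0, 0, 0.21, 0.135, 0],
  [0, 0, 0, 0, 0, 0, 0],
])

```text
time: 10.2
tcp_pos: [0.5615, -0.0197, 0.0794]
tcp_rot: [0.649, 0.196, 0.488, -0.55]
wrist_force: [2.5, 5.4, -4.4]
opening: 0.0123
```

```bash
python3 st.py
```

```text
10.2 yf travel mm 29.945002260443832 F yf 1.58 a [-0.57   0.     0.004] yf in tool [0.004 0.842 0.54 ] F tool [ 0.7  5.2 -5.2]
```

>>> drive_tool([
  [0, 0, 0, 0, 0.21, 0.135, 0],
  [0, 0, 0, 0, 0, 0, 0],
])

```text
time: 10.45
tcp_pos: [0.564, -0.0201, 0.0794]
tcp_rot: [0.649, 0.196, 0.488, -0.55]
wrist_force: [0.8, 5.2, -4.1]
opening: 0.012
```

>>> drive_tool([
  [0, 0, 0, 0, 0.21, 0.135, 0],
  [0, 0, 0, 0, 0, 0, 0],
])

```text
time: 10.7
tcp_pos: [0.5662, -0.0205, 0.0794]
tcp_rot: [0.648, 0.196, 0.488, -0.55]
wrist_force: [0.4, 6.5, -3.2]
opening: 0.0119
```

```bash
python3 st.py; python3 - <<'E'
from plant import r
import cv2
p=r.read_camera("scene");cv2.imwrite("pics/s6.png",cv2.resize(p["pixels"][210:300,220:310],(600,600),interpolation=cv2.INTER_CUBIC)[:,:,::-1])
E
```

```text
10.7 yf travel mm 34.6838446112492 F yf -0.64 a [-0.57   0.     0.004] yf in tool [0.003 0.842 0.54 ] F tool [-0.7  3.3 -6.4]
```

View pics/s6.png

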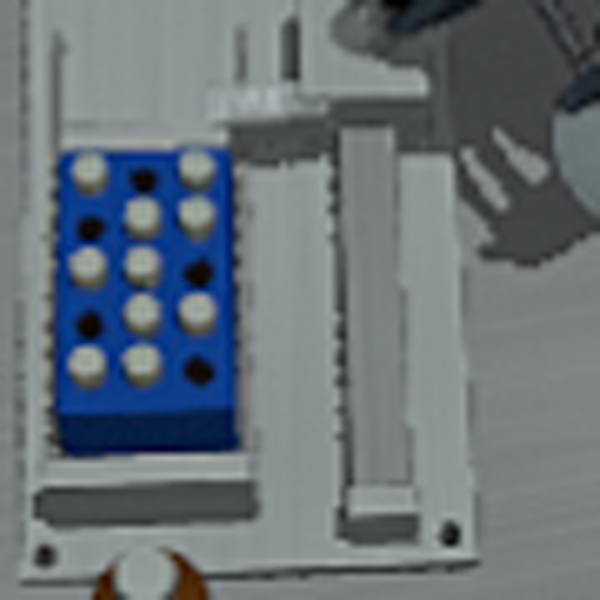

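The scene crop shows the rack touching the sliding stop (row 150), with a visible strip of the rack's front (rows 411–450) before the fixed stop's top edge at row 455. A gap remains at that end, so I'll estimate it.

```bash
python3 - <<'E'
from h import *
from plant import r
p=r.read_camera("scene");q=[.6247,-.1128,-1.7334]
yf=np.array([-np.sin(q[2]),np.cos(q[2]),0])
f=lambda u,v,z: np.dot(onz(p,[[220+u/6.667,210+v/6.667]],z)[0]-[q[0],q[1],0],yf).round(4)
print("rack back",f(145,150,.055),"front",f(145,411,.055),"stop edge z52",f(145,455,.052),"z62",f(145,455,.062))
print("stop far top edge",f(145,485,.052),f(145,485,.062), "bottom far",f(145,520,.01))
E
```

```text
rack back -0.0224 front 0.0856 stop edge z52 0.1016 z62 0.106
stop far top edge 0.1133 0.1176 bottom far 0.1093
```

>>> drive_tool([
  [0, 0, 0, 0, 0.21, 0.135, 0],
  [0, 0, 0, 0, 0.21, 0.135, 0],
  [0, 0, 0, 0, 0.21, 0.135, 0],
  [0, 0, 0, 0, 0, 0, 0],
])

```text
time: 11.3
tcp_pos: [0.5735, -0.0217, 0.0794]
tcp_rot: [0.648, 0.196, 0.488, -0.55]
wrist_force: [-0.5, 5.8, -1.5]
opening: 0.0117
```

>>> drive_tool([
  [0, 0, 0, 0, 0.17, 0.11, 0],
  [0, 0, 0, 0, 0, 0, 0],
])

```text
time: 11.55
tcp_pos: [0.5755, -0.022, 0.0794]
tcp_rot: [0.648, 0.196, 0.488, -0.55]
wrist_force: [-0.7, 6.3, -2.3]
opening: 0.0118
```

>>> drive_tool([
  [0, 0, 0, 0, 0.17, 0.11, 0],
  [0, 0, 0, 0, 0, 0, 0],
])

```text
time: 11.8
tcp_pos: [0.5774, -0.0223, 0.0794]
tcp_rot: [0.648, 0.196, 0.488, -0.55]
wrist_force: [-1.4, 6.3, -3.1]
opening: 0.0117
```

```bash
python3 st.py
```

```text
11.8 yf travel mm 46.068709845523806 F yf -2.39 a [-0.57   0.     0.003] yf in tool [0.003 0.842 0.54 ] F tool [-0.5  1.6 -6.9]
```

Now in 1–1.5 mm steps.

>>> drive_tool([
  [0, 0, 0, 0, 0.13, 0.08, 0],
  [0, 0, 0, 0, 0, 0, 0],
])

```text
time: 12.05
tcp_pos: [0.5789, -0.0226, 0.0794]
tcp_rot: [0.648, 0.196, 0.488, -0.551]
wrist_force: [-1.5, 6.5, -1.6]
opening: 0.0119
```

>>> drive_tool([
  [0, 0, 0, 0, 0.13, 0.08, 0],
  [0, 0, 0, 0, 0, 0, 0],
])

```text
time: 12.3
tcp_pos: [0.5804, -0.0228, 0.0794]
tcp_rot: [0.648, 0.196, 0.488, -0.551]
wrist_force: [-0.5, 6.4, -2.1]
opening: 0.012
```

>>> drive_tool([
  [0, 0, 0, 0, 0.13, 0.08, 0],
  [0, 0, 0, 0, 0, 0, 0],
])

```text
time: 12.55
tcp_pos: [0.5812, -0.023, 0.0793]
tcp_rot: [0.648, 0.195, 0.488, -0.551]
wrist_force: [-6.1, 9.4, 3.3]
opening: 0.0119
```

```bash
python3 st.py
```

```text
12.55 yf travel mm 49.83140075494568 F yf -7.55 a [-0.57  -0.     0.001] yf in tool [0.001 0.842 0.54 ] F tool [-7.2 -3.5 -8.5]
```

>>> drive_tool([
  [0, 0, 0, 0, 0.06, 0.04, 0],
  [0, 0, 0, 0, 0, 0, 0],
])

```text
time: 12.8
tcp_pos: [0.5813, -0.023, 0.0793]
tcp_rot: [0.647, 0.195, 0.489, -0.551]
wrist_force: [-10.8, 11.9, 4.6]
opening: 0.0118
```

```bash
python3 st.py; python3 - <<'E'
from h import *
from plant import r
p=r.read_camera("scene");cv2.imwrite("pics/s7.png",cv2.resize(p["pixels"][210:300,220:310],(600,600),interpolation=cv2.INTER_CUBIC)[:,:,::-1])
E
```

```text
12.8 yf travel mm 49.92947090626893 F yf -12.55 a [-0.57 -0.    0.  ] yf in tool [0.    0.842 0.54 ] F tool [ -9.2  -7.3 -11.8]
```

View pics/s7.png

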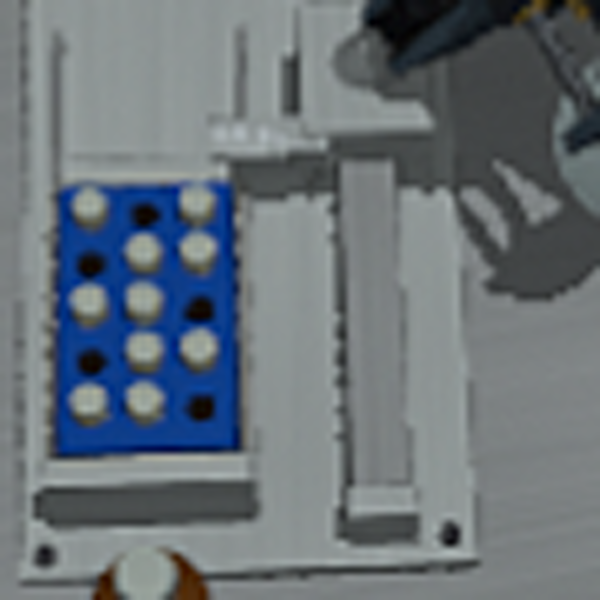

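The rack is home and square: its front strip is hidden and the push is 12 N. Now tighten.

>>> drive_tool([
  [10, 0, 0, 0, 0, 0, 0],
  [10, 0, 0, 0, 0, 0, 0],
  [10, 0, 0, 0, 0, 0, 0],
  [10, 0, 0, 0, 0, 0, 0],
  [10, 0, 0, 0, 0, 0, 0],
  [0, 0, 0, 0, 0, 0, 0],
])

```text
time: 13.6
tcp_pos: [0.5823, -0.023, 0.0794]
tcp_rot: [-0.504, -0.452, -0.209, 0.706]
wrist_force: [-3.7, 7.8, -0.4]
opening: 0.0122
```

```bash
python3 st.py
```

```text
13.6 yf travel mm 50.95612051995837 F yf -4.87 a [0.305 0.001 0.002] yf in tool [ 0.002  0.954 -0.3  ] F tool [-3.4 -6.5 -4.5]
```

>>> drive_tool([
  [0, 0, 0, 0, 0.05, -0.02, 0],
  [10, 0, 0, 0, 0, 0, 0],
  [10, 0, 0, 0, 0, 0, 0],
  [10, 0, 0, 0, 0, 0, 0],
  [10, 0, 0, 0, 0, 0, 0],
  [10, 0, 0, 0, 0, 0, 0],
  [10, 0, 0, 0, 0, 0, 0],
  [6, 0, 0, 0, 0, 0, 0],
  [0, 0, 0, 0, 0, 0, 0],
  [0, 0, 0, 0, 0, 0, 0],
])

```text
time: 14.85
tcp_pos: [0.5831, -0.024, 0.0801]
tcp_rot: [-0.178, -0.653, 0.209, 0.706]
wrist_force: [-2.8, 0.1, 6.0]
opening: 0.0117
```

```bash
python3 st.py; python3 -c "
from h import *
from plant import r
s=r.state();pp,T=tool(s);print('M about tool',T.inv().apply(s['moment']),np.round(s['joint_positions'],2))"
```

```text
14.85 yf travel mm 51.887663928955874 F yf -2.77 a [1.454e+00 1.000e-03 3.000e-03] yf in tool [ 0.003  0.116 -0.993] F tool [-4.9  3.2  3.1]
M about tool [-0.20364056 -0.88404136  0.1993148 ] [ 0.15  0.5   1.95 -0.65  0.99  2.22]
```

>>> drive_tool([
  [0, 0, 0, 0, 0, 0, 4],
  [0, 0, 0, 0, 0, 0, 5],
  [0, 0, 0, 0, 0, 0, 6],
  [0, 0, 0, -2, 0, 0, 7],
  [0, 0, 0, -4, 0, 0, 7],
  [0, 0, 0, -4, 0, 0, 7],
  [0, 0, 0, 0, 0, 0, 7],
  [0, 0, 0, 0, 0, 0, 7],
])

```text
time: 15.85
tcp_pos: [0.5916, 0.0289, 0.1646]
tcp_rot: [-0.178, -0.654, 0.208, 0.706]
wrist_force: [-0.4, -0.1, -1.1]
opening: 0.0697
```

```bash
python3 st.py; python3 - <<'E'
from wing import *
from plant import r
q=[.6247,-.1128,-1.7334];yf=np.array([-np.sin(q[2]),np.cos(q[2]),0]);X=np.array([.5342,-.0075,.097])+.050*yf
p=r.read_camera("wrist");m=r.silhouettes("knob_grip",p)
im=p["pixels"][:,:,::-1].copy()
if m:
    print(m[0]["conf"],m[0]["bbox"]);Y,a,f=fitwing([(p,m[0]["mask"].astype(np.uint8))],q,X,1.45);print(Y,"angle",a,f,"slid",np.dot(Y-[.5342,-.0075,.097],yf))
    cv2.drawContours(im,cv2.findContours(wingmask(p,q,Y,a),0,2)[0],-1,(0,255,0),1)
p2=r.read_camera("scene")
cv2.imwrite("pics/e.png",np.hstack([cv2.resize(im,(400,300)),cv2.resize(p2["pixels"][195:315,190:350],(400,300),interpolation=cv2.INTER_CUBIC)[:,:,::-1]]))
E
```

```text
15.85 yf travel mm 51.69776581270424 F yf -0.37 a [1.454 0.003 0.003] yf in tool [ 0.003  0.117 -0.993] F tool [ 1.  -0.5  0.3]
0.6 [262.7, 182.6, 32.1, 64.9]
[ 0.58621237 -0.01199549  0.10175455] angle 1.1833814177835595 0.07999999999999996 slid 0.052054052108653076
```

View pics/e.png

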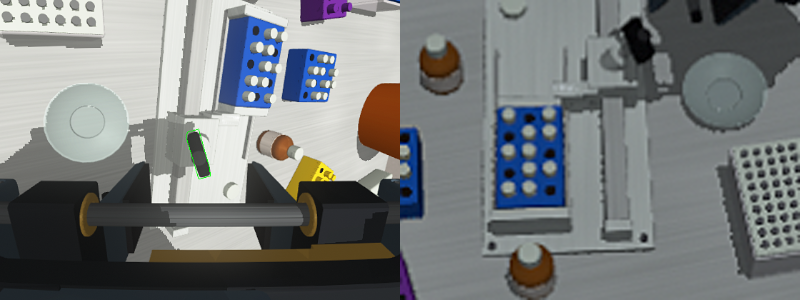

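The left view shows the wing at angle ≈1.18, at least 0.88 past any possible bite, with the stop against the rack. The scene view shows the rack against the fixed stop. One last numeric check for movement since the snug state, then I'll hand in.

```bash
python3 - <<'E'
from h import *
from plant import r
a=cv2.imread("pics/s7.png",0).astype(np.float32)
p=r.read_camera("scene");b=cv2.cvtColor(cv2.resize(p["pixels"][210:300,220:310],(600,600),interpolation=cv2.INTER_CUBIC),cv2.COLOR_RGB2GRAY).astype(np.float32)
for n,(y0,y1,x0,x1) in dict(rack=(190,440,65,230),stop=(150,220,30,330),fixed=(440,560,30,260)).items():
    print(n,"shift px(orig)",np.array(cv2.phaseCorrelate(a[y0:y1,x0:x1],b[y0:y1,x0:x1],cv2.createHanningWindow((x1-x0,y1-y0),cv2.CV_32F))[0])/6.667)
s=r.state();print(s["qd"],s["wrist_force"])
r.sign_off()
E
```

```text
rack shift px(orig) [-0.0081934  0.0036694]
stop shift px(orig) [0.00585715 0.00946435]
fixed shift px(orig) [-0.00044268 -0.00994463]
[-6.36622313e-05  1.89333413e-04 -4.68523301e-03  2.81714358e-04
 -1.52385021e-03 -1.45946824e-03] [ 0.22263425  0.6547282  -0.62122985]
the job is handed in; nothing more can be done
```

The job is done and handed in at about 16 s of the 51 s allowed. `sign_off` gives no verdict, so success rests on my own checks below.

I gripped the knob wing and loosened it about 1.53 rad. I then slid the stop about 50 mm until the rack was home, pushing with about 12 N. I turned the knob tight again, let go and backed off.

**Checks that passed:**
- **Rack:** it looks square and against both stops. From the snug state before tightening to hand-in, the rack and both stops moved less than 0.02 px in the scene camera.
- **Knob:** fitted at about 1.18 rad after release. That is at least 0.88 past the bite even in the worst case, where 0.6 is needed.
- **Arm:** it was clear of everything and at rest. None of the bystanders I could see looked moved; I did not measure them.

**Checks that disagreed or could not be made:**
- **Knob angle:** the tool turned to 1.45 rad but the wing ended at about 1.18. This is either the springback you describe or a small slip in the grip.
- **Stop position:** the knob fit put the slide at 52 mm against 50 mm from the tool's travel, which is within the calibration error.
- **Forces:** the clamp's force on the rail and the rack's contact force could not be measured directly.

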